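Feed the tile press and stamp through its guard

ROBOT

A 6-joint arm with a two-finger parallel gripper is mounted at the origin on the work surface; the furniture and walls round the work are solid. World frame = base frame: x ahead of the robot, y to its left, z up, the work surface at z = 0. Lengths are in m, angles in rad, forces in N, time in s.
With the tool pointing down it reaches from about 0.425 to 0.925 m from the base axis. Payload 12.5 kg.
Tool frame: the origin (TCP) lies at the very end of the fingers, on their centre line; the grasp point (between the pads) lies 19 mm behind it; z points along the fingers, y is the direction in which the jaws open and shut (so a half turn about z gives the same grasp; the last joint's range is limited). The gripper opens to 85 mm and grips with 20 to 120 N. Pads are 22 mm wide; open, the fingers measure 114 mm over their backs; the gripper's body (76 mm by 85 mm) begins 54 mm behind the grasp point. The pads swing forward as they close: fully open they stand 13 mm farther back than shut.
Start: joints at [-1.416, 0.491, 1.559, -0, 1.092, -0.106], TCP at [0.161, -0.604, 0.231] pointing down, gripper open.
Joint ranges: [-3.1, 3.1], [-0.84, 2.19], [0.05, 2.79], [-1.13, 4.28], [0.06, 2.93], [-2.69, 2.69]. Speed limits (rad/s): [2.22, 2.22, 2.79, 3.14, 3.14, 3.14].

INTERFACE

Orientations are given as a rotation vector (axis times angle).
In Python, from bench import arm gives the robot as it stands.
- The arm moves only by the shell command python3 -m jog 'ROWS' [FORCE]. ROWS is JSON, a list of rows, each a list of 3 entries, a list of its own where there are three numbers: the turn, a rotation vector about the world's x, y, z in degrees, then the shift along the world's x, y, z in m, then the closure in counts, from 0 (fully open) to 255 (shut). A call has 1 to 5 rows; each row is the pose to reach, as a shift and turn from the pose commanded when the call began; what a row does not reach only later rows make up. A row lasts 1/8 s, in which the tool goes at most 62.5 mm and 10.7 degrees, less where a joint would pass 70% of its speed; a pose out of reach is approached as far as the arm can. A call with a gripper value outside its range is refused whole. The fingers move at their own pace and stop on an object; FORCE is the grip in N (left out, the last holds). Time passes only in rows, so rows that repeat a pose let the fingers close. It gives the time, the measured TCP pose, the force and the opening at its end, in the units of the state.
- arm.read_state(): the state, without advancing time (a new reading comes with each control period).
- arm.snapshot(name): name is "scene" or "top" or "wrist"; returns the picture (480x640x3 uint8, red, green, blue); there is no depth.
- arm.get_calibration(name): a dict with "K" (3x3 intrinsics, pixels), "eye" and "attitude" of the camera in the world. Camera axes: x right, y up, looking along -z (the intrinsics and any distortion apply to the point x, -y, -z); pixel columns grow to the right and rows downward; lengths in m; the calibration is good to about 2 mm. A picture is of the moment at which its call begins: read the wrist's pose just before it. get_calibration takes no time and is no camera call; for the wrist camera it gives the pose at the moment of the call.
- arm.sign_off(): hands the job in, once; it reports no verdict.
The state is a dict: "time": time; "qpos": joint angles; "qvel": joint speeds; "tau": joint torques, N m; "tool_pos": TCP position; "tcp_rot": TCP orientation; "ft_force": force on the tool from outside, world axes, zero at the start; "moment": the same for the moment, N m; "grip_width": finger opening in m.
Only numpy, scipy, OpenCV 4.12 (cv2) and the standard library are available. Lean on these libraries where they do the work, as an engineer would, in place of code of your own. Each camera call takes 0.05 s, during which the arm holds its last target. There are 200 camera calls.

TASK

Stamp the tile: push the wooden carrier with its tile along the channel of the small press until it is home against the stop, sliding it and not lifting it. Then reach down through the guard window over the lever with the flat square paddle, press that lever fully down and keep it down for a good second, then let it come up and withdraw. Do not touch the guard, leave the ball-ended lever and everything else alone, and do not work the paddle lever before the carrier is home.

Things in the scene. Friction and masses are not known exactly. Their poses are not given: they have to be found in the camera images.
- press: Fixed grey tile-stamping press. Origin: on the bench under the channel's end; +x feed direction (away from robot), +y left. Base plate 10 mm thick, x -155 to 110 mm. The channel runs along x between two rails (64 mm apart, tops at z 26 mm, x -145 to 0) to a stop whose face is at x = 0. A dark stamping head (z 52 to 64 mm) overhangs it, x -48 to 12. A rear wall (x 80 to 110, top z 75 mm) carries the levers.
- guard: The press's guard: grey sloping panel 4 mm thick on four posts. Same origin and axes as the press. It covers x -43 to 88 mm, y -98 to 98 mm; its top face rises from z 89 mm at the front edge to z 115 mm at the back. Two windows side by side, one lever under each. Not to be touched.
- window_left (a point): Centre of the left (+y) guard window, level with the panel's top face, 103 mm above the bench. The window is 86 mm long in the press's x and 74 mm wide in y; the bar between the two windows is 20 mm wide.
- window_right (a point): Centre of the right (-y) guard window, same size.
- paddle_pad (a point): Middle of the upper face of the flat paddle (36 x 36 mm, 5 mm thick) at the end of the steel paddle lever, at rest 92 mm above the bench, 9 to 12 mm below the panel. It may be under either window. The lever's hinge is 60 mm behind it (press +x) and 7 mm lower.
- paddle_lever (a joint): Angle of the paddle lever, rad: 0 at rest (up), grows as it is pressed down, hard stop at 0.33, where the paddle is about 20 mm lower. A spring lifts it back; at the paddle it takes about 3 N to start and 6 N to be fully down.
- ball_knob (a point): Top of the ball (20 mm diameter) at the end of the other lever, under the other window, at rest 96 mm above the bench. Not to be pressed.
- ball_lever (a joint): Angle of the ball-ended lever, rad: 0 at rest, grows as it is pressed, same spring.
- carrier: Loose wooden block, 80 (x, feed direction) x 60 (y) x 30 mm high, 0.2 to 0.4 kg, a 4 mm thick test tile fixed on top. Origin: centre of underside; axes as the press's. It lies in the channel (underside 10 mm above the bench), 35 to 55 mm short of the stop, 2 mm play each side. Home: front face touches the stop, origin at press x = -40 mm.
- carrier_rear (a point): Middle of the carrier's rear face (towards the robot), 25 mm above the bench: where to push it in the press's +x.
- lustre_tin: Small brass tin, 32 x 32 x 28 mm, loose, on the bench left of the guard. Origin: centre of underside. Leave alone.
- raw_cup: Small marbled cup, 75 mm across, 64 mm high, loose, to the right of the channel. Origin: centre of underside. Leave alone.
- spare_tile: Loose test tile, 54 x 57 x 4 mm, on the bench left of the press. Origin: centre of underside. Leave alone.
- glaze_jar: Ochre-brown glaze jar with white cap, 50 mm across, 68 mm high, loose, right of the press. Origin: centre of underside. Leave alone.
- rib: Flat kidney-shaped potter's rib, 64 x 74 x 8 mm, loose, on the bench right of the press. Origin: centre of underside. Leave alone.

How it is judged:
On the way, in this order (a step that is already met when the one before it is completed fails the run):
1. the carrier is pushed home against the stop (x of carrier in the frame of press above -0.046 m and z of carrier in the frame of press below 0.014 m and angle between carrier's own z axis and vertical below 0.06 rad and value of joint paddle_lever below 0.1 rad), for 0.2 s.
2. the paddle lever is held fully down (x of carrier in the frame of press above -0.046 m and z of carrier in the frame of press below 0.014 m and angle between carrier's own z axis and vertical below 0.06 rad and value of joint paddle_lever above 0.27 rad), for 0.8 s.
At the end, for the whole second after the job is handed in: The carrier lies flat in its channel within 6 mm of the stop, at rest; the paddle lever was held down (over 0.27 rad) for 0.8 s after that and is back up; the ball lever is up; the loose things around are within 2 cm of where they were (x of carrier in the frame of press above -0.046 m and z of carrier in the frame of press below 0.014 m and angle between carrier's own z axis and vertical below 0.06 rad and linear speed of carrier below 0.01 m/s and value of joint each of paddle_lever, ball_lever below 0.05 rad and distance of each of lustre_tin, raw_cup, spare_tile, glaze_jar, rib from where it was at the start of the episode below 0.02 m); the robot touches nothing.
It fails at once if the guard is touched (contact force between anything else and guard above 0.5 N).
It fails at once if the ball-ended lever is pressed (value of joint ball_lever above 0.08 rad).
It fails at once if the paddle lever is worked before the carrier is home (value of joint paddle_lever above 0.1 rad and x of carrier in the frame of press below -0.048 m).
It fails at once if the carrier is lifted or tipped (z of carrier in the frame of press above 0.018 m or angle between carrier's own z axis and vertical above 0.2 rad).
It fails at once if a loose thing beside the work is disturbed (moved 2 cm) (distance of any of lustre_tin, raw_cup, spare_tile, glaze_jar, rib from where it was at the start of the episode above 0.02 m).
It also fails if it takes over 45 s, if anything falls off the work surface, if the arm or the gripper's body presses on something with over 40 N, if the wrist force passes 120 N, or if a joint passes its speed limit or range.

## Working session

There is one attempt and no reset: what is moved stays moved. The work goes in short steps, Python scripts to look and compute and a shell command to move; the robot and the scene stay as the last step left them, time stands still between calls to the robot, and variables do not carry over. Pictures are saved under pics/ and viewed, about 8 in all and at most 12, crops included, and the job is handed in when it is done.

```bash
mkdir -p pics; ls; python3 - <<'E'
from bench import arm
import cv2,numpy as np
s=arm.read_state()
print({k:np.round(v,3) for k,v in s.items()})
for n in("scene","top"):
    c=arm.get_calibration(n);print(n,c)
    cv2.imwrite(f"pics/{n}0.png",arm.snapshot(n)[:,:,::-1])
E
```

```text
pics
{'time': np.float64(0.0), 'qpos': array([-1.416,  0.492,  1.559, -0.   ,  1.092, -0.106]), 'qvel': array([-0.   , -0.001,  0.001,  0.001, -0.   ,  0.001]), 'tau': array([ 2.0000e-03, -6.1845e+01, -2.6159e+01, -0.0000e+00,  4.0000e-03,
        0.0000e+00]), 'tool_pos': array([ 0.161, -0.604,  0.231]), 'tcp_rot': array([-3.114, -0.408,  0.   ]), 'ft_force': array([-0.028,  0.165, -0.492]), 'moment': array([ 0.019, -0.008, -0.062]), 'grip_width': np.float64(0.085)}
scene {'K': array([[609.09253206,   0.        , 324.49378685],
       [  0.        , 609.09253206, 245.89520388],
       [  0.        ,   0.        ,   1.        ]]), 'eye': array([0.18385874, 0.98830374, 0.829469  ]), 'attitude': array([ 0.27352321, -1.13625185, -2.4246601 ])}
top {'K': array([[530.12009683,   0.        , 315.0372083 ],
       [  0.        , 530.12009683, 247.64749101],
       [  0.        ,   0.        ,   1.        ]]), 'eye': array([0.4925471 , 0.19113797, 1.20373504]), 'attitude': array([ 0.05889011, -0.05174197, -1.55059912])}
```

View pics/top0.png

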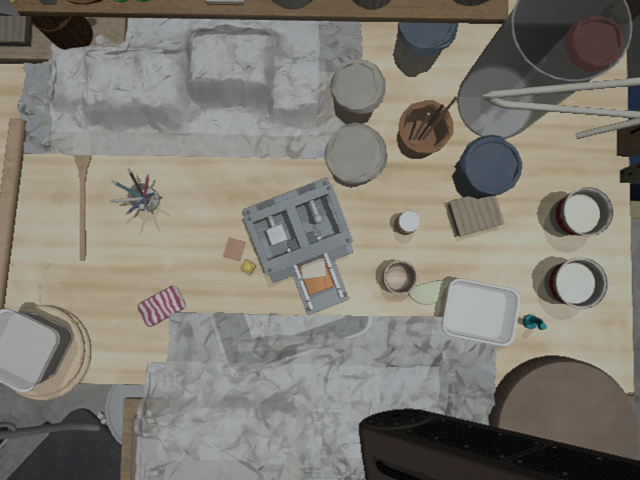

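View pics/scene0.png

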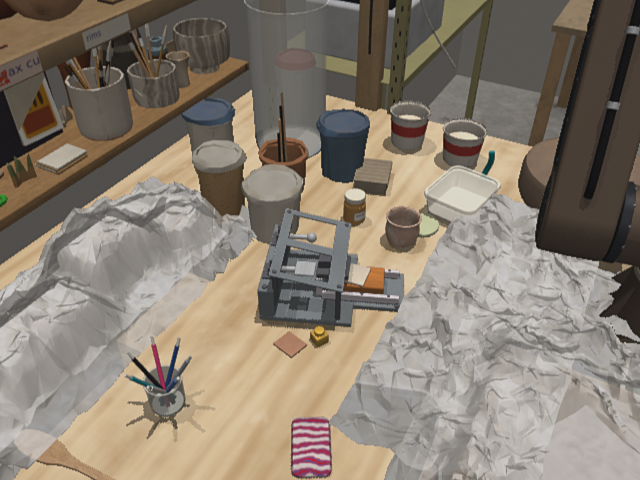

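The top view shows the press with the feed direction up and slightly left. The paddle is under the left window at about (277,235), the ball is at about (318,208), and the carrier is at about (318,280). Next I'll view an enlarged crop to get the corner pixels.

```bash
python3 - <<'E'
import cv2
i=cv2.imread("pics/top0.png")[170:320,225:425]
cv2.imwrite("pics/crop0.png",cv2.resize(i,None,fx=4,fy=4,interpolation=cv2.INTER_CUBIC))
E
```

```text
(no output)
```

View pics/crop0.png

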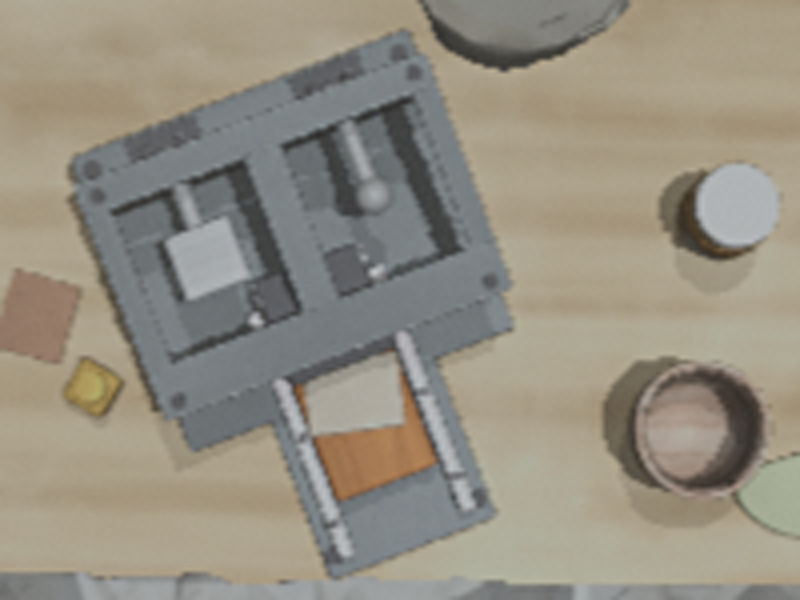

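Crop (4x, offset 225,170): the panel corners are at about (75,195), (430,60), (510,288) and (163,410). The paddle centre is at about (209,258) and the ball top at (373,192). The carrier's rear top edge runs from (340,500) to (438,462), and the base front edge from (333,578) to (495,515).

```bash
cat >h.py <<'E'
import numpy as np
from scipy.spatial.transform import Rotation as R
def ray(c,px,z):
    "world point at height z on the ray of pixel px"
    d=np.linalg.solve(c["K"],[px[0],px[1],1.]);d=R.from_rotvec(c["attitude"]).apply([d[0],-d[1],-d[2]])
    return c["eye"]+d*(z-c["eye"][2])/d[2]
E
python3 - <<'E'
from bench import arm
from h import *
c=arm.get_calibration("top")
P={'pfl':(163,412,.089,-43,98),'pfr':(512,288,.089,-43,-98),'prr':(430,60,.115,88,-98),'prl':(73,195,.115,88,98),
'bl':(333,578,.01,-155,None),'br':(496,515,.01,-155,None),'carL':(340,500,.04,None,30),'carR':(438,462,.04,None,-30),
'pad':(209,258,.092,None,None),'ball':(373,192,.094,None,None),'railL':(346,558,.026,-145,None),'railR':(468,508,.026,-145,None),
'wlrl':(110,212,.11,None,None),'wlrr':(245,160,.11,0,0),'wlfr':(302,310,.094,0,0),'wlfl':(170,362,.094,0,0),'cup':(700,428,.064,0,0),'tin':(92,388,.028,0,0),'tile':(40,315,.004,0,0),'jar':(737,207,.068,0,0)}
W={k:ray(c,(225+v[0]/4,170+v[1]/4),v[2]) for k,v in P.items()}
k4=['pfl','pfr','prr','prl']
M=np.array([P[k][3:] for k in k4])/1e3; Q=np.array([W[k][:2] for k in k4])
m,q=M.mean(0),Q.mean(0)
U,_,V=np.linalg.svd((M-m).T@(Q-q)); A=(U@V).T
yaw=np.arctan2(A[1,0],A[0,0]);o=q-A@m
print("yaw",np.degrees(yaw),"origin",o,"res mm",((M@A.T+o-Q)*1e3).round(1).tolist())
for k,w in W.items(): print(k,w.round(3),"press mm",((w[:2]-o)@A*1e3).round(1))
for n in ((-175,0),(-225,0)): print(n,A@(np.array(n)/1e3)+o)
E
```

```text
yaw 21.638025453170442 origin [0.58605384 0.22329083] res mm [[-6.0, -1.0], [-2.6, -0.8], [3.4, 1.5], [5.2, 0.4]]
pfl [0.516 0.3   0.089] press mm [-37.1  96.7]
pfr [0.585 0.117 0.089] press mm [-40.3 -98.2]
prr [0.701 0.163 0.115] press mm [ 84.3 -98.1]
prl [0.627 0.346 0.115] press mm [83.  99.6]
bl [0.427 0.21  0.01 ] press mm [-153.1   46.1]
br [0.464 0.119 0.01 ] press mm [-152.3  -51.7]
carL [0.471 0.206 0.04 ] press mm [-113.4   26.6]
carR [0.493 0.153 0.04 ] press mm [-112.8  -30.8]
pad [0.597 0.277 0.092] press mm [30.4 45.9]
ball [0.634 0.191 0.094] press mm [ 32.6 -47.2]
railL [0.439 0.202 0.026] press mm [-144.7   35. ]
railR [0.468 0.136 0.026] press mm [-142.5  -37.9]
wlrl [0.619 0.328 0.11 ] press mm [68.8 85. ]
wlrr [0.647 0.258 0.11 ] press mm [69.7 10. ]
wlfr [0.571 0.227 0.094] press mm [-12.7   9.6]
wlfl [0.542 0.296 0.094] press mm [-14.1  83.9]
cup [0.514 0.014 0.064] press mm [-144.7 -168.1]
tin [0.53  0.345 0.028] press mm [ -7.4 134.1]
tile [0.571 0.379 0.004] press mm [ 43.7 150.2]
jar [ 0.633 -0.005  0.068] press mm [ -40.7 -229.1]
(-175, 0) [0.42338575 0.15876106]
(-225, 0) [0.37690915 0.14032398]
```

Everything fits the given sizes (residuals up to 6 mm, mostly from the panel edge; the base and rail fronts agree to about 2 mm). The press yaw is 21.6° with its origin near (0.585,0.223). The carrier's rear face is at press x of about -115, so 35 mm short. Now I'll swing the arm over, high up, with the gripper shut.

```bash
python3 -m jog '[[[0,0,2],[0.05,0.04,0],255],[[0,0,4],[0.10,0.08,0],255],[[0,0,6.7],[0.15,0.12,0],255],[[0,0,6.7],[0.20,0.16,0],255],[[0,0,6.7],[0.24,0.204,0],255]]'
python3 -m jog '[[[0,0,0],[0.02,0.06,0],255],[[0,0,0],[0.04,0.12,0],255],[[0,0,0],[0.06,0.18,0],255],[[0,0,0],[0.06,0.24,0],255],[[0,0,0],[0.06,0.30,0],255]]'
python3 -m jog '[[[0,0,0],[0,0.06,0],255],[[0,0,0],[0,0.12,0],255],[[0,0,0],[-0.01,0.18,0],255],[[0,0,0],[-0.02,0.24,0],255],[[0,0,0],[-0.02,0.26,0],255]]'
```

```text
time: 0.72
tool_pos: [0.4006, -0.4007, 0.2311]
tcp_rot: [-3.086, -0.59, 0.0]
ft_force: [0.5, -1.1, -0.5]
grip_width: -0.0
time: 1.35
tool_pos: [0.4589, -0.1, 0.2311]
tcp_rot: [-3.086, -0.59, 0.0]
ft_force: [0.8, -0.8, 0.4]
grip_width: -0.0003
time: 1.98
tool_pos: [0.438, 0.1606, 0.2312]
tcp_rot: [-3.085, -0.595, 0.001]
ft_force: [-0.3, -0.0, 0.8]
grip_width: -0.0003
```

```bash
python3 -m jog '[[[2.95,-7.4,0],[0,0,0],255],[[2.95,-7.4,0],[-0.001,0.003,-0.05],255],[[2.95,-7.4,0],[-0.001,0.003,-0.10],255],[[2.95,-7.4,0],[-0.001,0.003,-0.10],255]]'
python3 - <<'E'
from bench import arm
import cv2
cv2.imwrite("pics/w1.png",arm.snapshot("wrist")[:,:,::-1]);cv2.imwrite("pics/top1.png",arm.snapshot("top")[:,:,::-1])
E
```

```text
time: 2.48
tool_pos: [0.4367, 0.1606, 0.1291]
tcp_rot: [-3.054, -0.584, -0.203]
ft_force: [-0.3, 0.1, 1.0]
grip_width: -0.0005
```

View pics/w1.png

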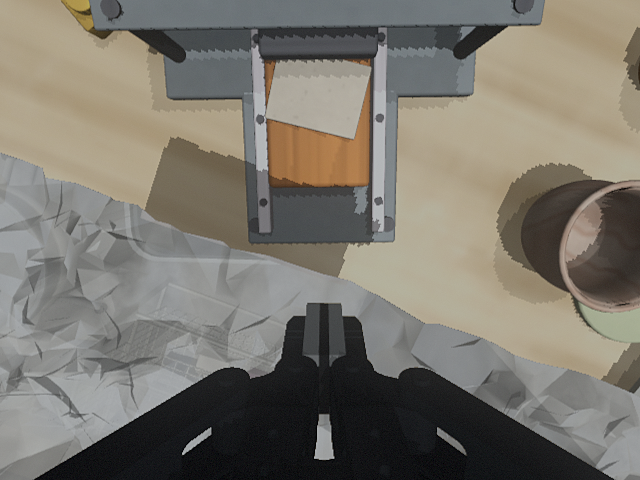

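The wrist view shows the tool square to the channel. The rail front ends are at about (264,233) and (378,233), and the carrier's rear top edge runs from (270,187) to (369,185). The camera sits on the press side, so I'll check its position.

```bash
python3 - <<'E'
from bench import arm
from h import *
c=arm.get_calibration("wrist");s=arm.read_state()
y=np.radians(21.64);A=np.array([[np.cos(y),-np.sin(y)],[np.sin(y),np.cos(y)]]);o=np.array([.5842,.2226])
f=lambda w:((w[:2]-o)@A*1e3).round(1)
print("cam press",f(c["eye"]),c["eye"][2],"tcp",f(s["tool_pos"]),s["tool_pos"][2], R.from_rotvec(s["tcp_rot"]).as_matrix().round(3))
for n,p,z in(("railL",(264,233),.026),("railR",(378,233),.026),("baseL",(249,242),.01),("baseR",(394,241),.01),("carL",(270,187),.04),("carR",(369,185),.04),("gfl",(98,29),.087),("gfr",(540,23),.087)):
    print(n,f(ray(c,p,z)))
E
```

```text
cam press [-95.6  -4.3] 0.28387582318438515 tcp [-158.1   -3.5] 0.1321680005829459 [[ 0.921  0.369  0.129]
 [ 0.365 -0.929  0.051]
 [ 0.138 -0.    -0.99 ]]
railL [-139.4   34. ]
railR [-139.4  -39.2]
baseL [-148.4   46.8]
baseR [-147.7  -52.4]
carL [-109.3   27.6]
carR [-108.2  -31.2]
gfl [-36.5  96.7]
gfr [ -34.  -100.9]
```

```bash
python3 -m jog '[[[0,0,0],[0.0165,0.0075,0],255],[[0,0,0],[0.0165,0.0075,-0.05],255],[[0,0,0],[0.0165,0.0075,-0.09],255],[[0,0,0],[0.0165,0.0075,-0.107],255],[[0,0,0],[0.0165,0.0075,-0.107],255]]'
python3 - <<'E'
from bench import arm
import cv2
cv2.imwrite("pics/w2.png",arm.snapshot("wrist")[:,:,::-1])
E
```

```text
time: 3.2
tool_pos: [0.4553, 0.1686, 0.0251]
tcp_rot: [-3.053, -0.583, -0.213]
ft_force: [0.0, -0.1, -0.2]
grip_width: -0.0001
```

View pics/w2.png

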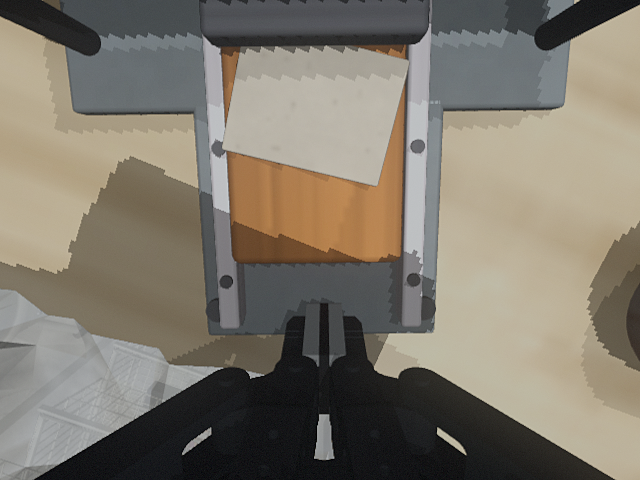

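The wrist view shows the fingers in the channel, tip at (324,303), with the carrier's rear edge straight ahead at row 263 and its centre at column 316. Pushing now along the feed.

```bash
python3 -m jog '[[[0,0,0],[0.005,0.0035,0],255],[[0,0,0],[0.0105,0.006,0],255],[[0,0,0],[0.016,0.008,0],255],[[0,0,0],[0.0215,0.0105,0],255],[[0,0,0],[0.027,0.013,0],255]]'
python3 -m jog '[[[0,0,0],[0.004,0.0015,0],255],[[0,0,0],[0.008,0.003,0],255],[[0,0,0],[0.012,0.0045,0],255],[[0,0,0],[0.016,0.006,0],255],[[0,0,0],[0.018,0.007,0],255]]'
```

```text
time: 3.88
tool_pos: [0.4816, 0.1815, 0.0243]
tcp_rot: [-3.053, -0.584, -0.211]
ft_force: [-3.9, -0.9, 2.8]
grip_width: 0.0002
time: 4.5
tool_pos: [0.5, 0.1885, 0.0243]
tcp_rot: [-3.053, -0.583, -0.213]
ft_force: [-2.8, -0.9, 1.9]
grip_width: 0.0003
```

```bash
python3 -m jog '[[[0,0,0],[0.002,0.001,0],255],[[0,0,0],[0.004,0.0015,0],255]]'
python3 -m jog '[[[0,0,0],[0.002,0.001,0],255],[[0,0,0],[0.003,0.001,0],255]]'
python3 -m jog '[[[0,0,0],[0.001,0.0005,0],255],[[0,0,0],[0.002,0.001,0],255]]'
```

```text
time: 4.75
tool_pos: [0.5037, 0.19, 0.0243]
tcp_rot: [-3.053, -0.584, -0.212]
ft_force: [-5.5, -2.0, 1.8]
grip_width: 0.0004
time: 5.0
tool_pos: [0.5039, 0.1902, 0.024]
tcp_rot: [-3.054, -0.584, -0.203]
ft_force: [-17.3, -6.8, 13.7]
grip_width: -0.0001
time: 5.25
tool_pos: [0.5039, 0.1904, 0.0239]
tcp_rot: [-3.054, -0.584, -0.196]
ft_force: [-25.0, -16.8, 23.0]
grip_width: -0.0003
```

The push stopped hard with the force rising to about 30 N, so the carrier should be home. I'll hold briefly by easing off slowly, then back out and check.

```bash
python3 -m jog '[[[0,0,0],[-0.003,-0.0015,0],255],[[0,0,0],[-0.003,-0.0015,0],255],[[0,0,0],[-0.012,-0.005,0],255],[[0,0,0],[-0.03,-0.012,0],255],[[0,0,0],[-0.035,-0.014,0],255]]'
python3 - <<'E'
from bench import arm
from h import *
import cv2
c=arm.get_calibration("wrist");i=arm.snapshot("wrist");cv2.imwrite("pics/w3.png",i[:,:,::-1])
y=np.radians(21.64);A=np.array([[np.cos(y),-np.sin(y)],[np.sin(y),np.cos(y)]]);o=np.array([.5842,.2226])
f=lambda w:((w[:2]-o)@A*1e3).round(1)
h=cv2.cvtColor(i,cv2.COLOR_RGB2HSV);m=cv2.inRange(h,(5,120,60),(20,255,255))[:, 240:400]
r=np.where(m.sum(1)>255*80)[0];print("orange rows",r.min(),r.max(),"rear edge press",f(ray(c,(316,r.max()),.04)))
E
```

```text
time: 5.88
tool_pos: [0.4731, 0.1777, 0.0245]
tcp_rot: [-3.053, -0.583, -0.213]
ft_force: [-0.3, 0.0, 0.3]
grip_width: 0.0002
orange rows 121 218 rear edge press [-75.4   1. ]
```

View pics/w3.png

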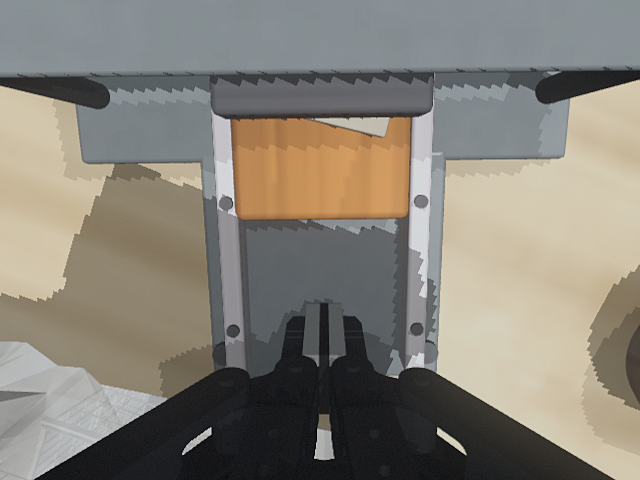

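The wrist view shows the rear edge at row 218. That is press x -75, or -80 after the 5 mm wrist-camera offset, so together with the hard stop the carrier is home. Next I'll rise, untilt and go to look at the paddle from above.

```bash
python3 -m jog '[[[0,0,0],[-0.01,-0.004,0.05],255],[[0,0,0],[-0.01,-0.004,0.11],255],[[0,0,0],[-0.01,-0.004,0.17],255],[[0,0,0],[0,0,0.215],255],[[-2.95,7.4,0],[0,0,0.215],255]]'
python3 -m jog '[[[0,0,0],[0.03,0.03,0],255],[[0,0,0],[0.06,0.06,0],255],[[0,0,0],[0.08,0.082,0],255],[[0,0,0],[0.08,0.082,0],255]]'
python3 - <<'E'
from bench import arm
from h import *
import cv2
s=arm.read_state();c=arm.get_calibration("wrist");print(c["eye"],s["tool_pos"],R.from_rotvec(s["tcp_rot"]).as_matrix().round(3))
cv2.imwrite("pics/w4.png",arm.snapshot("wrist")[:,:,::-1])
E
```

```text
time: 6.55
tool_pos: [0.4747, 0.1781, 0.2437]
tcp_rot: [3.085, 0.589, 0.009]
ft_force: [-0.0, 0.5, -0.3]
grip_width: -0.0001
time: 7.05
tool_pos: [0.5547, 0.2611, 0.2388]
tcp_rot: [3.085, 0.591, 0.001]
ft_force: [0.4, -0.8, -0.5]
grip_width: -0.0
[0.63202922 0.29109653 0.38053179] [0.55468861 0.26109924 0.23883362] [[ 0.929  0.37   0.   ]
 [ 0.37  -0.929  0.   ]
 [ 0.     0.    -1.   ]]
```

View pics/w4.png

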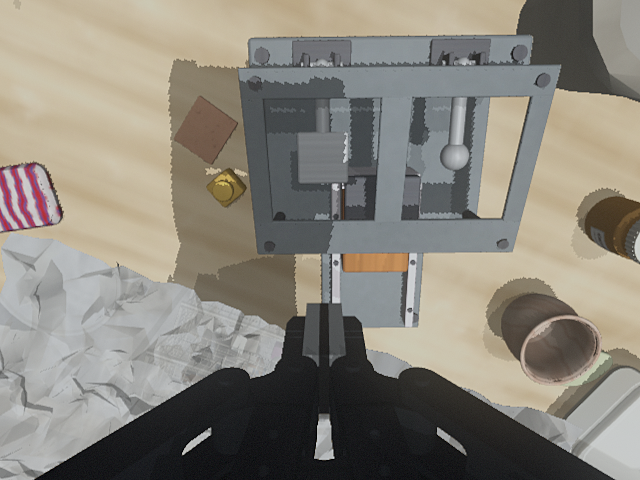

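The wrist view shows the paddle at columns 298–347 and rows 131–183, centred at (322,157). The left window's corners are at about (264,97), (381,97), (376,220) and (257,220).

```bash
python3 - <<'E'
from bench import arm
from h import *
c=arm.get_calibration("wrist");s=arm.read_state();t=s["tool_pos"]
y=np.radians(21.64);A=np.array([[np.cos(y),-np.sin(y)],[np.sin(y),np.cos(y)]]);o=np.array([.5842,.2226])
f=lambda w:((w[:2]-o)@A*1e3).round(1)
print("tcp",f(t),t)
p=[ray(c,q,.092) for q in((298,132),(347,131),(347,184),(299,183))]
print("pad corners",[f(q) for q in p],"ctr",np.mean(p,0).round(4),f(np.mean(p,0)))
w=[ray(c,q,z) for q,z in(((264,97),.112),((381,97),.112),((376,220),.095),((257,220),.095))]
print("win",[f(q) for q in w],f(np.mean(w,0)))
print("top pad (0.597,0.277); delta wrist",(np.mean(p,0)-t).round(4),"top",(np.array([.597,.277])-t[:2]).round(4))
E
```

```text
tcp [-14.3  46.2] [0.5538623  0.26027785 0.23891616]
pad corners [array([49.8, 63.1]), array([50.4, 29.5]), array([13.8, 28.8]), array([14.6, 63.1])] ctr [0.5971 0.2773 0.092 ] [32.2 46.1]
win [array([72.1, 82.6]), array([72.2,  9.9]), array([-12. ,   7.4]), array([-12. ,  93.9])] [30.1 48.4]
top pad (0.597,0.277); delta wrist [ 0.0432  0.017  -0.1469] top [0.0431 0.0167]
```

Both views agree on the pad at (0.597,0.277), which is press (32,46). Moving over it and then down.

```bash
python3 -m jog '[[[0,0,0],[0.0400,0.0160,0],255],[[0,0,0],[0.0400,0.0160,-0.05],255],[[0,0,0],[0.0400,0.0160,-0.10],255],[[0,0,0],[0.0400,0.0160,-0.125],255],[[0,0,0],[0.0400,0.0160,-0.125],255]]'
python3 - <<'E'
from bench import arm
import cv2,numpy as np
print(arm.read_state()["tool_pos"])
w=arm.snapshot("wrist")[:,:,::-1];s=arm.snapshot("scene")[190:340,230:430,::-1]
cv2.imwrite("pics/w5.png",np.hstack([cv2.resize(w,(400,300)),cv2.resize(s,(400,300),interpolation=cv2.INTER_CUBIC)]))
E
```

```text
time: 7.72
tool_pos: [0.5927, 0.275, 0.113]
tcp_rot: [3.085, 0.589, -0.005]
ft_force: [-0.5, -0.4, 0.4]
grip_width: -0.0
[0.59269302 0.27502505 0.11303158]
```

View pics/w5.png

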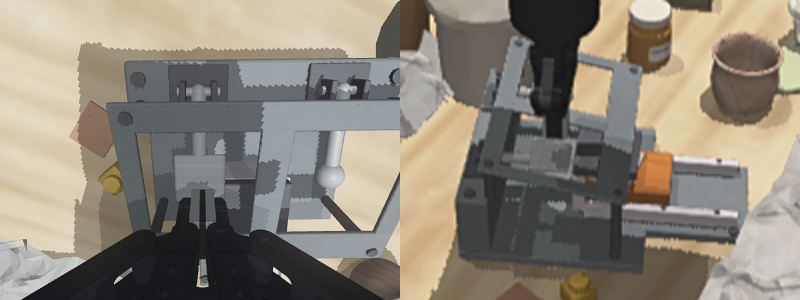

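The fingers are centred over the paddle (left part: tip on the pad; right part: the tool over the left window). Before going deeper I'll check the knuckle width against the window by casting rays onto the finger plane.

```bash
python3 - <<'E'
from bench import arm
from h import *
c=arm.get_calibration("wrist");s=arm.read_state();T=R.from_rotvec(s["tcp_rot"]);t=s["tool_pos"]
e=T.inv().apply(c["eye"]-t);print("eye in tool",e.round(3))
for n,p in(("tip",(324,303)),("step L",(286,322)),("step R",(366,322)),("kL",(222,370)),("kR",(428,370)),("linkL",(180,390)),("bodyL",(110,435))):
  for X in (0,.011):
    d=np.linalg.solve(c["K"],[p[0],p[1],1.]);d=T.inv().apply(R.from_rotvec(c["attitude"]).apply([d[0],-d[1],-d[2]]))
    print(n,X,((e+d*(X-e[0])/d[0])*1e3).round(1))
E
```

```text
eye in tool [ 0.083  0.001 -0.142]
tip 0 [ 0.   0.9 18.7]
tip 0.011 [11.   0.9 -2.6]
step L 0 [  0.  -14.3   2.3]
step L 0.011 [ 11.  -12.3 -16.8]
step R 0 [ 0.  17.7  2.3]
step R 0.011 [ 11.   15.4 -16.8]
kL 0 [  0.  -32.6 -28.6]
kL 0.011 [ 11.  -28.2 -43.6]
kR 0 [  0.   35.  -28.6]
kR 0.011 [ 11.   30.4 -43.6]
linkL 0 [  0.  -43.1 -38.4]
linkL 0.011 [ 11.  -37.3 -52.1]
bodyL 0 [  0.  -55.7 -56.2]
bodyL 0.011 [ 11.  -48.2 -67.6]
```

At most ±33 mm over the depth that goes through, against a half window of 37 mm and centred to about 1 mm, so it clears. I'll shift 4 mm towards the hinge, which makes the stroke shallower, and press stepwise while watching the force.

```bash
python3 -m jog '[[[0,0,0],[0.004,0.0015,-0.006],255],[[0,0,0],[0.004,0.0015,-0.012],255],[[0,0,0],[0.004,0.0015,-0.018],255],[[0,0,0],[0.004,0.0015,-0.024],255],[[0,0,0],[0.004,0.0015,-0.024],255]]'
python3 -m jog '[[[0,0,0],[0,0,-0.004],255],[[0,0,0],[0,0,-0.008],255],[[0,0,0],[0,0,-0.010],255],[[0,0,0],[0,0,-0.010],255]]'
```

```text
time: 8.45
tool_pos: [0.5974, 0.2774, 0.0899]
tcp_rot: [3.085, 0.59, -0.001]
ft_force: [-1.3, -0.4, 3.0]
grip_width: -0.0001
time: 8.95
tool_pos: [0.5976, 0.2774, 0.0803]
tcp_rot: [3.086, 0.59, 0.0]
ft_force: [-2.7, -0.8, 4.9]
grip_width: -0.0001
```

Contact came at about 0.091, as expected, and the force is rising like the spring. Going on in small steps to the hard stop.

```bash
python3 -m jog '[[[0,0,0],[0,0,-0.002],255],[[0,0,0],[0,0,-0.004],255],[[0,0,0],[0,0,-0.004],255]]'
python3 -m jog '[[[0,0,0],[0,0,-0.0015],255],[[0,0,0],[0,0,-0.0015],255]]'
python3 -m jog '[[[0,0,0],[0,0,-0.0015],255],[[0,0,0],[0,0,-0.0015],255]]'
```

```text
time: 9.32
tool_pos: [0.598, 0.2776, 0.0764]
tcp_rot: [-3.086, -0.59, -0.002]
ft_force: [-0.4, 0.1, 4.5]
grip_width: -0.0002
time: 9.57
tool_pos: [0.5982, 0.2776, 0.0751]
tcp_rot: [-3.086, -0.59, -0.002]
ft_force: [0.1, -0.3, 5.9]
grip_width: -0.0
time: 9.82
tool_pos: [0.5983, 0.2777, 0.0743]
tcp_rot: [-3.085, -0.59, -0.004]
ft_force: [-1.2, 0.5, 10.5]
grip_width: -0.0001
```

```bash
python3 -m jog '[[[0,0,0],[0,0,-0.0015],255],[[0,0,0],[0,0,-0.0015],255],[[0,0,0],[0,0,-0.0015],255],[[0,0,0],[0,0,-0.0015],255],[[0,0,0],[0,0,-0.0015],255]]'
python3 -m jog '[[[0,0,0],[0,0,0],255],[[0,0,0],[0,0,0],255],[[0,0,0],[0,0,0],255],[[0,0,0],[0,0,0],255],[[0,0,0],[0,0,0],255]]'
python3 - <<'E'
from bench import arm
import cv2,numpy as np
w=arm.snapshot("wrist")[:,:,::-1];s=arm.snapshot("scene")[190:340,230:430,::-1]
cv2.imwrite("pics/w6.png",np.hstack([cv2.resize(w,(400,300)),cv2.resize(s,(400,300),interpolation=cv2.INTER_CUBIC)]))
E
```

```text
time: 10.45
tool_pos: [0.5985, 0.2778, 0.0738]
tcp_rot: [-3.085, -0.59, -0.005]
ft_force: [-4.0, -0.4, 20.2]
grip_width: 0.0002
time: 11.08
tool_pos: [0.5985, 0.2778, 0.0739]
tcp_rot: [-3.085, -0.59, -0.005]
ft_force: [-3.6, -0.6, 19.0]
grip_width: -0.0005
```

View pics/w6.png

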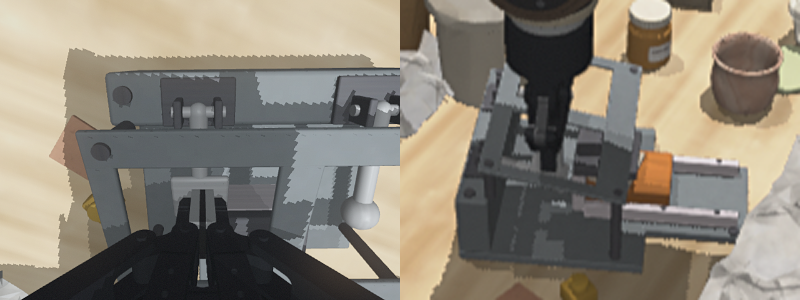

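The paddle is down under the tip at about (203,190) in the left part, nothing touches the guard, and the carrier is still in. The force rose to 20 N with no further motion, so this is the hard stop. I'll hold a bit longer, then come up.

```bash
python3 -m jog '[[[0,0,0],[0,0,0],255],[[0,0,0],[0,0,0],255],[[0,0,0],[0,0,0],255],[[0,0,0],[0,0,0],255],[[0,0,0],[0,0,0],255]]'
python3 -m jog '[[[0,0,0],[0,0,0.006],255],[[0,0,0],[0,0,0.012],255],[[0,0,0],[0,0,0.018],255],[[0,0,0],[0,0,0.024],255],[[0,0,0],[0,0,0.040],255]]'
python3 -m jog '[[[0,0,0],[0,0,0.05],255],[[0,0,0],[0,0,0.10],255],[[0,0,0],[-0.03,-0.01,0.14],255],[[0,0,0],[-0.045,-0.017,0.14],255],[[0,0,0],[-0.045,-0.017,0.14],255]]'
python3 - <<'E'
from bench import arm
import cv2
cv2.imwrite("pics/w7.png",arm.snapshot("wrist")[:,:,::-1])
print(arm.read_state()["tool_pos"])
E
```

```text
time: 11.8
tool_pos: [0.5985, 0.2778, 0.0739]
tcp_rot: [-3.085, -0.59, -0.005]
ft_force: [-4.7, -0.2, 20.2]
grip_width: 0.0001
time: 12.42
tool_pos: [0.5973, 0.2773, 0.1116]
tcp_rot: [3.085, 0.59, -0.003]
ft_force: [-0.3, 0.1, 0.1]
grip_width: -0.0002
time: 13.05
tool_pos: [0.5521, 0.2602, 0.2532]
tcp_rot: [-3.086, -0.59, -0.002]
ft_force: [-0.0, -0.2, -0.4]
grip_width: 0.0001
[0.55271217 0.26043529 0.25251732]
```

View pics/w7.png

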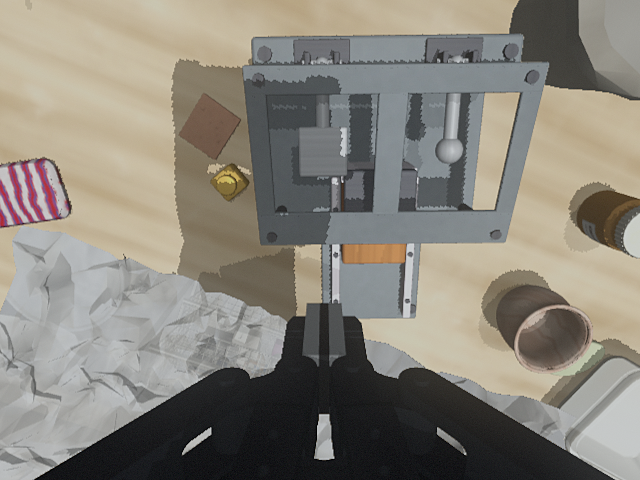

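The final wrist view shows the paddle back up at (323,152) and the carrier's rear edge at row 263, still home. The ball at (449,151), tin, tile, cup and jar are where they were, and the tool is clear. Handing in.

```bash
python3 -c "
from bench import arm
print(arm.sign_off())"
```

```text
the job is handed in; nothing more can be done
None
```

I handed the job in at about 13 s of the 45 s. The tile was stamped as asked, as far as my checks can show; the hand-in gives no verdict.

- **Carrier:** I pushed it about 35 mm along the channel with the shut fingers until it stopped hard, at about 30 N sideways. The wrist picture put its rear face at press x ≈ -75 mm, or about -80 (home) after taking off the camera's offset.
- **Paddle:** It was under the left window. I pressed it to its hard stop, where the tip stayed at z = 0.074 m while the force rose to 20 N. I held it there for over 1.3 s, then raised the tool and withdrew.
- **Last picture:** The paddle is back up, the carrier is still home, and the ball lever, tin, spare tile, cup and jar look undisturbed. The rib was mostly out of view. The tool stands clear, with the wrist force near zero.

**What disagreed:** the top and wrist views differed by 4 to 6 mm along the feed direction on the base, rail ends and carrier. On the paddle they agreed to within 1 mm. The hard stop settled the carrier's position.

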